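Press a corner plate onto a frame rail

ROBOT

A 7-joint arm with a two-finger parallel gripper is mounted at the origin on the work surface. World frame = base frame: x ahead of the robot, y to its left, z up, the work surface at z = 0. Lengths are in m, angles in rad, forces in N, time in s.
With the tool pointing down it reaches from about 0.4 to 0.85 m from the base axis. Payload 4.5 kg.
Tool frame: the origin (TCP) lies on the centre line of the jaws, within the pads' length; the fingertips stand 22 mm ahead of it and the grasp point (between the pads) lies 3 mm ahead of it; z points along the fingers, y is the line along which they close (so a half turn about z gives the same grasp; the last joint's range is limited). The gripper opens to 88 mm and grips with 3 to 60 N. Pads are 18 mm wide; open, the fingers measure 123 mm over their backs; the gripper's body (75 mm by 187 mm) begins 45 mm behind the grasp point.
Start: joints at [1.264, 0.689, -0.195, 1.565, 0.157, 0.902, -0.215], TCP at [0.209, -0.589, 0.261] pointing down, gripper open.
Joint ranges: [-3.01, 3.01], [-0.46, 2.08], [-1.47, 1.51], [0.13, 2.56], [-1, 4.14], [0.04, 2.09], [-2.66, 2.66]. Speed limits (rad/s): [2.57, 2.57, 3.14, 3.14, 3.14, 3.14, 3.14].

INTERFACE

Orientations are given as a unit quaternion [x, y, z, w].
In Python, from rig import robot gives the robot as it stands.
- The arm moves only by the tool jog_arm, never from a script. Its argument "deltas" is one flat list of numbers, 5 for each row, row after row: the finger opening in mm, from 0 to 88.1, then the shift along the world's x, y, z as a fraction of full scale, then the turn about the world's z as a fraction of full scale. In form: [hand, x, y, z, spin, hand, x, y, z, spin, ...]. A call has 1 to 10 rows; each row is the pose to reach, as a shift and turn from the pose commanded when the call began; what a row does not reach only later rows make up. Full scale, the value 1, is 0.12 m for a shift and 45 degrees for a turn. A row lasts 1/10 s, in which the tool goes at most 50 mm and 8.59 degrees, less where a joint would pass 70% of its speed; a pose out of reach is approached as far as the arm can. A call with a number of a shift or a turn outside -1 to 1 is refused whole. A call with a gripper value outside its range is refused whole. The fingers move at their own pace and stop on an object; "force" is the grip in N (left out, the last holds). Time passes only in rows, so rows that repeat a pose let the fingers close. It gives the time, the measured TCP pose, the force, the opening and the grip force at its end, in the units of the state.
- robot.state(): the state, without advancing time (a new reading comes with each control period).
- robot.get_image(name): name is "scene" or "top" or "wrist"; returns a dict with "pixels" (384x512x3 uint8, red, green, blue), "vfov" (degrees; the focal length in pixels is half the picture's height over the tangent of half this angle, whatever the lens; pixels are square), "cx", "cy" (the principal point, pixels), "R" (3x3) and "t" (3): a world point X has camera coordinates R X + t. Camera axes: x right, y down, z forward; pixel columns grow to the right and rows downward; lengths in m; the calibration is good to about 2 mm. A picture is of the moment at which its call begins. There is no depth.
- robot.job_done(): hands the job in; it is judged then, once.
The state is a dict: "t": time; "q": joint angles; "joint_velocities": joint speeds; "joint_efforts": joint torques, N m; "position": TCP position; "tool_rot": TCP orientation; "contact_force": force on the tool from outside, world axes, zero at the start; "torque": the same for the moment, N m; "finger_gap": finger opening in m; "gripper_force": force on a finger pad.
Only numpy, scipy, OpenCV 4.12 (cv2) and the standard library are available. Lean on these libraries where they do the work, as an engineer would, in place of code of your own. Each camera call takes 0.05 s, during which the arm holds its last target. There are 200 camera calls.

TASK

Slide the wooden rail on the press bed along until it lies flat against the fence and its plywood end is home against the end stop. Then wind the press's crank clockwise until the pad just touches the plywood, give it half a turn more and let go, with the rail still home; never squeeze it by three quarters of a turn or more, and leave the other things on the bench alone.

Things in the scene. Friction and masses are not known exactly. Their poses are not given: they have to be found in the camera images.
- press: Bench screw press, fixed. Origin on the bench under the spindle axis; z up; y is the way work is fed along the bed. Aluminium bed 16 mm thick, x -105 to +105, y -300 to +70. Two columns, 22 mm thick, at x = -85 and +85, y = 0, carry a crossbeam (215 x 50, 140 to 170 mm above the bench); the platen (130 x 70 x 12) slides on them under it.
- fence (a point): Fence on the bed: steel strip along the feed direction, standing 20 mm above the bed. This point: middle of its working face, which looks to the press's -x, half-way up; the face lies at press x = +45 and reaches from y -280 to +55. Axes as the press.
- end_stop (a point): End stop across the far end of the bed: steel strip 20 mm high above the bed. This point: on its face, which looks to the press's -y, at press y = +55, x = 0, half-way up; the strip reaches x -56 to +45. Axes as the press.
- pad_face (a point): Centre of the underside of the square pressing pad (70 x 70 x 12 mm), on the spindle axis. It hangs on springs 20 mm below the platen and sinks with the crank; when it meets the work it stays there and the platen comes on down (10 N at first contact, 2 N more for each mm).
- pad (a joint): How far the pad's springs are squeezed, m: 0 while the pad hangs free; from first contact on it grows by 16 mm for each full turn of the crank (8 mm for half a turn); hard limit 16 mm.
- crank (a joint): Angle of the crank on top of the spindle, rad, growing clockwise seen from above, over several turns (range 0 to 23). Each clockwise turn lowers crank, platen and pad together by 16 mm. At 0 the pad's underside is 90 mm above the bench and the crank points along the press's +x. Stiff (about 3 N at the knob), it stays where it is left.
- knob_mid (a point): Centre of the crank's upright black knob: 28 mm in diameter, 50 mm high, 60 mm from the spindle axis, turning freely on its pin, standing on the crank arm (20 mm wide, its top face 25 mm below this point). It circles the spindle axis as the crank turns, and sinks with it.
- rail_mid (a point): Middle of the loose work piece: a pale wooden frame rail, 90 (x) x 190 (y) x 24 mm high, lying on the press bed; point half-way up. A plywood plate 80 x 80 x 10 mm is fixed on top of it, centred 40 mm towards +y, so the work is 34 mm high there (top 50 mm above the bench). 0.33 kg. When home, its middle lies 40 mm before the spindle axis (press y = -40, x = 0).
- rail_nose (a point): Middle of the leading end face of the rail (the plywood end), 12 mm above its underside; it meets the end stop. Axes as the rail.
- tape_roll: Bystander, to be left alone: roll of black tape lying flat, 100 across, 25 high (mm). Origin at its underside, roughly its middle.
- tape_measure: Bystander, to be left alone: yellow tape measure, 70 x 35 x 65 high (mm). Origin at its underside, roughly its middle.
- steel_block: Bystander, to be left alone: dark steel block 100 x 45 x 45 (mm). Origin at its underside, roughly its middle.
- screwdriver: Bystander, to be left alone: screwdriver with an orange handle, lying, about 200 long (mm). Origin at its underside, roughly its middle.
- offcut: Bystander, to be left alone: wood offcut 140 x 60 x 24 (mm). Origin at its underside, roughly its middle.
- glue_bottle: Bystander, to be left alone: white bottle, 60 across, 160 high, standing (mm). Origin at its underside, roughly its middle.
- drill: Bystander, to be left alone: cordless drill lying on its side, about 200 x 190, 62 high (mm). Origin at its underside, roughly its middle.
Things that resemble listed ones, but are neither listed nor needed, are in the scene too. Of the things shaped like the part that bears rail_mid, the wooden one is meant.

How it is judged:
On the way, in this order (a step that is already met when the one before it is completed fails the run):
1. the rail is home against fence and end stop while the pad is still clear of it (y of rail_nose in the frame of press above 0.05 m and x of rail_nose in the frame of press between -0.006 and 0.006 m and angle between the y axis of rail_mid and the y axis of press, either way round below 0.06 rad and z of rail_mid in the frame of press below 0.032 m and angle between rail_mid's own z axis and vertical below 0.05 rad and value of joint pad below 0.0008 m and contact force between pad and rail below 0.5 N), for 0.2 s.
2. the pad, wound down, has met the plywood of the rail that is home (y of rail_nose in the frame of press above 0.05 m and x of rail_nose in the frame of press between -0.006 and 0.006 m and angle between the y axis of rail_mid and the y axis of press, either way round below 0.06 rad and z of rail_mid in the frame of press below 0.032 m and angle between rail_mid's own z axis and vertical below 0.05 rad and value of joint pad above 0.001 m and contact force between pad and rail above 3 N), for 0.05 s.
At the end, for the whole second after the job is handed in: The rail lies flat on the bed, its leading end within 5 mm of the end stop and within 6 mm of its line along the fence, square to 0.06 rad; the pad presses on it with its springs squeezed 5.8 to 10.2 mm, that is half a turn past contact, give or take an eighth of a turn; crank and rail are at rest (y of rail_nose in the frame of press above 0.05 m and x of rail_nose in the frame of press between -0.006 and 0.006 m and angle between the y axis of rail_mid and the y axis of press, either way round below 0.06 rad and z of rail_mid in the frame of press below 0.032 m and angle between rail_mid's own z axis and vertical below 0.05 rad and value of joint pad between 0.0058 and 0.0102 m and contact force between pad and rail above 3 N and velocity of joint crank between -0.05 and 0.05 rad/s and linear speed of rail below 0.01 m/s); the robot touches nothing.
It fails at once if the press is overtightened: three quarters of a turn or more past contact (springs squeezed over 12 mm) (value of joint pad above 0.012 m).
It fails at once if a bystander is moved by more than 30 mm (distance of any of tape_roll, tape_measure, steel_block, screwdriver, offcut, glue_bottle, drill from where it was at the start of the episode above 0.03 m).
It also fails if it takes over 72 s, if anything falls off the work surface, if the arm or the gripper's body presses on something with over 40 N, if the wrist force passes 120 N, or if a joint passes its speed limit or range.

## Working session

There is one attempt and no reset: what is moved stays moved. The work goes in short steps, Python scripts to look and compute and a tool call to move; the robot and the scene stay as the last step left them, time stands still between calls to the robot, and variables do not carry over. Pictures are saved under pics/ and viewed, at most 10 in all, crops included, and the job is handed in when it is done.

Besides the shell and the picture viewer there is one more tool, called as name(argument=value, ...) on one line, values as JSON. jog_arm: Moves the arm, as the interface text tells. Its arguments: {"type":"object","properties":{"deltas":{"type":"array"},"force":{"type":"number"}},"required":["deltas"]}

```bash
mkdir -p pics; ls
cat > h.py <<'E'
import numpy as np,cv2
from rig import robot
def cam(n):
    d=robot.get_image(n); d['R']=np.array(d['R']);d['t']=np.array(d['t'])
    d['f']=d['pixels'].shape[0]/2/np.tan(np.radians(d['vfov'])/2); return d
def ray(d,u,v,z):
    r=d['R'].T@np.array([(u-d['cx'])/d['f'],(v-d['cy'])/d['f'],1]); c=-d['R'].T@d['t']
    return c+r*(z-c[2])/r[2]
def proj(d,X):
    p=d['R']@np.array(X)+d['t']; return d['f']*p[:2]/p[2]+[d['cx'],d['cy']]
def save(d,n,box=None,s=1):
    im=d['pixels'][:,:,::-1]
    if box: im=im[box[1]:box[3],box[0]:box[2]]
    cv2.imwrite('pics/'+n,cv2.resize(im,None,fx=s,fy=s,interpolation=cv2.INTER_CUBIC))
E
python3 - <<'E'
from h import *
a=cam('scene');b=cam('top')
im=np.vstack([a['pixels'],b['pixels']])[:,:,::-1]
cv2.imwrite('pics/a.png',cv2.resize(a['pixels'][:,:,::-1],(800,600)));cv2.imwrite('pics/b.png',cv2.resize(b['pixels'][:,:,::-1],(800,600)))
for d in(a,b):print(-d['R'].T@d['t'],d['R'],d['f'],d['cx'],d['cy'])
print(robot.state())
E
```

```text
pics
[1.03806464 0.1082914  1.1514417 ] [[-1.86632087e-01  9.82429571e-01  7.76568019e-04]
 [ 8.26758667e-01  1.57486191e-01 -5.40063151e-01]
 [-5.30696308e-01 -1.00151078e-01 -8.41624138e-01]] 398.7610825947716 261.003809324907 186.6968997559178
[ 0.24695605 -0.02201041  1.64016817] [[-0.02367513 -0.99968092 -0.00880624]
 [-0.99080664  0.02463677 -0.13302339]
 [ 0.1331979   0.00557594 -0.99107377]] 433.06977769561206 251.6604967939661 191.6296641692895
{'t': 0.1, 'q': array([ 1.26378676,  0.68988062, -0.19454043,  1.56619113,  0.15730316,
        0.90249372, -0.21512409]), 'joint_velocities': array([-0.00122919, -0.00095912,  0.00033319, -0.00277313,  0.00151649,
       -0.00042234, -0.00055155]), 'joint_efforts': array([-3.04800487e-03, -5.28499961e+01, -1.27175085e+00, -1.53837186e+01,
       -5.26758889e-02,  1.97243950e-03,  5.56621126e-05]), 'position': array([ 0.20870999, -0.5885868 ,  0.26001591]), 'tool_rot': array([ 9.85510480e-01,  1.69612702e-01, -1.85146001e-04, -7.68462905e-04]), 'contact_force': array([-0.44305923,  0.15190339,  0.26894047]), 'torque': array([ 0.01328177, -0.00704032,  0.02711909]), 'gripper_force': 0.0, 'finger_gap': 0.08824403718074904}
```

View pics/a.png

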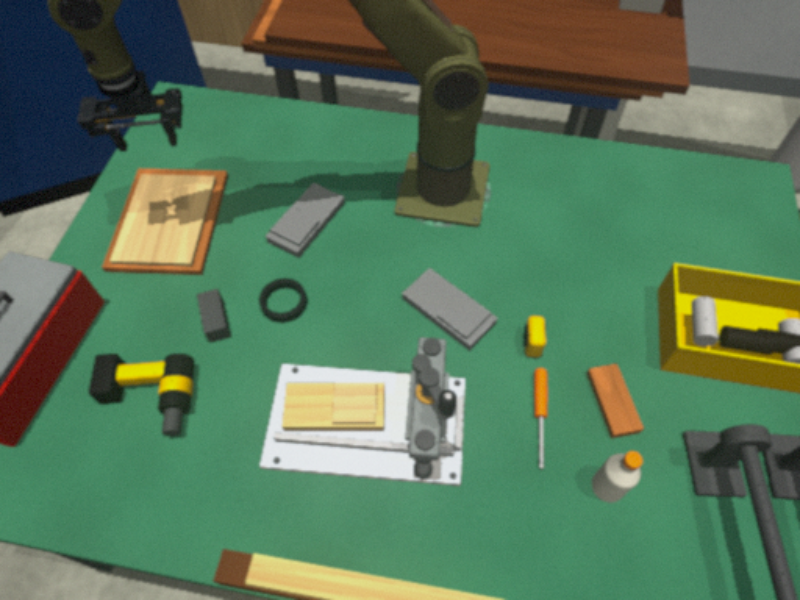

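View pics/b.png

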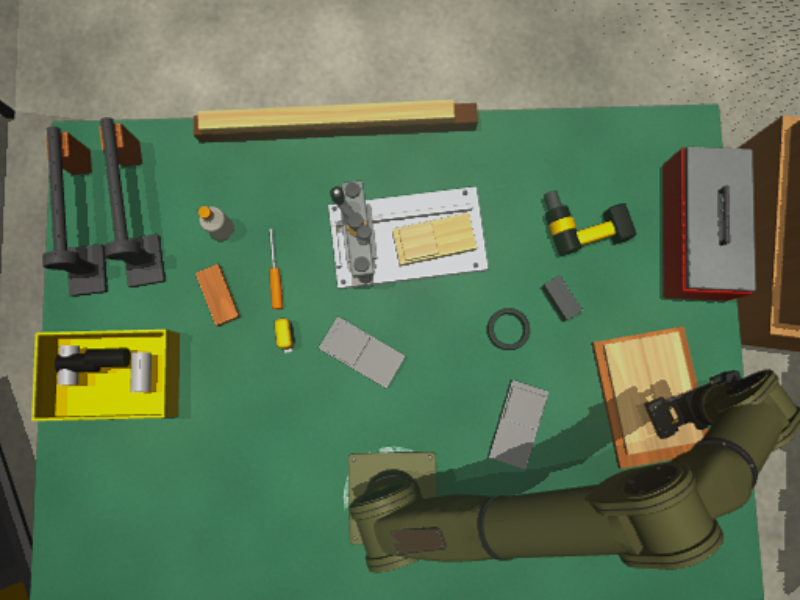

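Candidates for the rail, in top-view pixels at 800x600: pale wooden piece on the press bed (435,238), grey look-alikes (362,352) and (520,423), cutting board (655,395), offcut (217,294), long timber (330,118). By the description I choose the one on the bed, with its two-step top. In the scene view it is at (333,405) and the knob is at (447,403). I'll check it in a close crop.

Run:
```python
from h import *
a=cam('scene');b=cam('top')
A=a['pixels'][225:315,160:310,::-1];B=b['pixels'][108:198,195:345,::-1]
im=np.vstack([cv2.resize(x,None,fx=5,fy=3.3333*1.0,interpolation=cv2.INTER_CUBIC) for x in(A,B)])
im=np.vstack([cv2.resize(x,(500,300),interpolation=cv2.INTER_CUBIC) for x in(A,B)])
cv2.imwrite('pics/c.png',im)
np.savez('ab.npz',a=a['pixels'],b=b['pixels'])
# bed: white mask
for n,d in(('s',a),('t',b)):
    hsv=cv2.cvtColor(d['pixels'],cv2.COLOR_RGB2HSV)
    box=np.zeros(hsv.shape[:2],bool)
    if n=='s': box[225:315,160:310]=1
    else: box[108:198,195:345]=1
    w=((hsv[...,0]>10)&(hsv[...,0]<32)&(hsv[...,1]>60)&(hsv[...,2]>140)&box).astype(np.uint8)
    nn,l,st,c=cv2.connectedComponentsWithStats(w); k=1+np.argmax(st[1:,4])
    cs,_=cv2.findContours((l==k).astype(np.uint8),cv2.RETR_EXTERNAL,cv2.CHAIN_APPROX_NONE)
    r=cv2.minAreaRect(cs[0]); print(n,st[k],r); 
    for p in cv2.boxPoints(r): print(p,ray(d,*p,0.04).round(4))
    g=((hsv[...,0]>45)&(hsv[...,0]<85)&(hsv[...,1]>80)); bed=(~g&box).astype(np.uint8)
    cs,_=cv2.findContours(bed,cv2.RETR_EXTERNAL,cv2.CHAIN_APPROX_NONE); cc=max(cs,key=cv2.contourArea)
    ap=cv2.approxPolyDP(cv2.convexHull(cc),4,True)[:,0]
    for p in ap: print('bed',p,ray(d,*p,0.016).round(4))
```

```text
s [ 181  245   65   29 1821] ((213.0, 259.0), (28.0, 64.0), 90.0)
[181. 245.] [ 0.5886 -0.2227  0.04  ]
[245. 245.] [ 0.5523 -0.0324  0.04  ]
[245. 273.] [ 0.6389 -0.014   0.04  ]
[181. 273.] [ 0.6737 -0.1968  0.04  ]
bed [297 241] [0.4984 0.1207 0.016 ]
bed [294 310] [0.711  0.1419 0.016 ]
bed [166 299] [ 0.7486 -0.2228  0.016 ]
bed [180 232] [ 0.5366 -0.246   0.016 ]
bed [285 225] [0.4503 0.0754 0.016 ]
t [ 251  136   54   33 1138] ((277.54388427734375, 152.20486450195312), (23.1180419921875, 50.286983489990234), 77.90524291992188)
[250.53656 146.17072] [ 0.6355 -0.0129  0.04  ]
[299.7073  135.63412] [ 0.6716 -0.2001  0.04  ]
[304.5512  158.23901] [ 0.5838 -0.215   0.04  ]
[255.38046 168.7756 ] [ 0.5482 -0.029   0.04  ]
bed [212 121] [0.7449 0.1341 0.016 ]
bed [223 116] [0.7638 0.0912 0.016 ]
bed [304 119] [ 0.7435 -0.2219  0.016 ]
bed [312 172] [ 0.5348 -0.244   0.016 ]
bed [216 184] [0.4978 0.1218 0.016 ]
```

View pics/c.png

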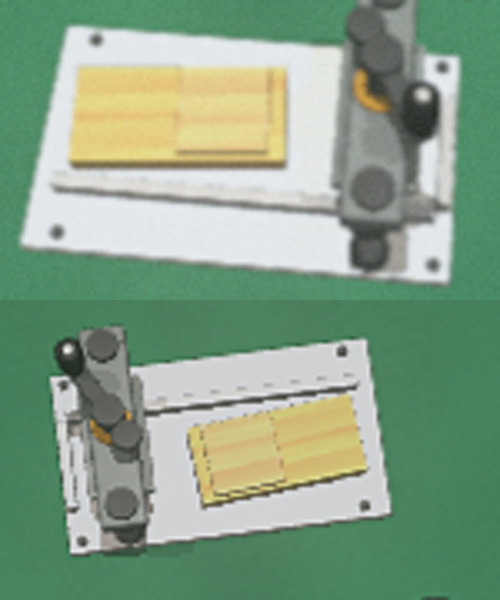

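The crops show the two-step wooden rail, with its plywood end towards the press, sitting slightly turned off the fence. The knob is at about (286,258) native in the scene view and (215,124) in the top view. Next I'll work out the press frame, the rail pose and the knob.

```bash
cat >> h.py <<'E'
TH=np.arctan2(.3665+.364+.2103*0,.0377+.035)  # placeholder angle of press y from -x
th=0.102; O=np.array([0.611,0.0634])
RX=np.array([np.cos(th),np.sin(th)]);RY=np.array([-np.sin(th),np.cos(th)])
def P(w): w=np.asarray(w)[:2]-O; return np.array([w@RX,w@RY])
def W(x,y): return O+x*RX+y*RY
def tri(a,pa,b,pb):
    M=[];v=[]
    for d,p in((a,pa),(b,pb)):
        c=-d['R'].T@d['t'];r=d['R'].T@np.array([(p[0]-d['cx'])/d['f'],(p[1]-d['cy'])/d['f'],1]);r/=np.linalg.norm(r)
        Q=np.eye(3)-np.outer(r,r);M.append(Q);v.append(Q@c)
    X=np.linalg.lstsq(np.vstack(M),np.hstack(v),rcond=None)[0]
    return X,[np.linalg.norm(proj(d,X)-p) for d,p in((a,pa),(b,pb))]
E
sed -i '/placeholder/d' h.py
python3 - <<'E'
from h import *
a=cam('scene');b=cam('top'); pts=[]
for d,(u,v) in((a,(286,258)),(b,(215,124))):
    s=d['pixels'][v-14:v+15,u-14:u+15].max(2); m=(s<75).astype(np.uint8)
    n,l,st,c=cv2.connectedComponentsWithStats(m); 
    for k in range(1,n):
        if st[k,4]>8: print(st[k],c[k]+[u-14,v-14])
    k=1+np.argmax(st[1:,4]);pts.append(c[k]+[u-14,v-14])
X,e=tri(a,pts[0],b,pts[1]);print('knob',X,P(X),e, 'ang',np.degrees(np.arctan2(-P(X)[1],P(X)[0])),np.hypot(*P(X)))
# wood contour corners in press frame
for d,(x0,y0,x1,y1) in((a,(160,225,260,315)),(b,(235,108,345,198))):
    hsv=cv2.cvtColor(d['pixels'],cv2.COLOR_RGB2HSV)[y0:y1,x0:x1]
    w=((hsv[...,0]>10)&(hsv[...,0]<32)&(hsv[...,1]>60)&(hsv[...,2]>90)).astype(np.uint8)
    cs,_=cv2.findContours(w,cv2.RETR_EXTERNAL,cv2.CHAIN_APPROX_NONE);c=cv2.convexHull(max(cs,key=cv2.contourArea))
    for p in cv2.approxPolyDP(c,3,True)[:,0]: print(p+[x0,y0],[P(ray(d,*(p+[x0,y0]),z)).round(4) for z in(.016,.04)])
# check projections: fence line, endstop
for n,d in(('s',a),('t',b)):
    for q in((.045,-.28,.036),(.045,.055,.036),(-.056,.055,.036),(-.085,-.0,.17),(.085,0,.17),(0,0,.17)): print(n,q,proj(d,[*W(q[0],q[1]),q[2]]).round(1))
E
```

```text
[ 0  3  4  6 17] [273.         249.76470588]
[  8   6  11  17 112] [284.86607143 259.35714286]
[10 10  9 12 59] [215.69491525 125.37288136]
knob [0.66000099 0.09807774 0.24383843] [0.05227731 0.02950807] [np.float64(0.84368186358938), np.float64(0.614363577140177)] ang -29.44267417163163 0.060030348636385955
[245 246] [array([-0.0755, -0.0909]), array([-0.0648, -0.089 ])]
[244 274] [array([ 0.0143, -0.0842]), array([ 0.0231, -0.0824])]
[181 273] [array([ 0.0273, -0.271 ]), array([ 0.0358, -0.2652])]
[184 245] [array([-0.0626, -0.2792]), array([-0.0522, -0.2733])]
[304 159] [array([-0.0533, -0.2751]), array([-0.058 , -0.2717])]
[256 169] [array([-0.0685, -0.0883]), array([-0.073 , -0.0877])]
[251 148] [array([ 0.0151, -0.0797]), array([ 0.0094, -0.0792])]
[299 136] [array([ 0.0384, -0.2687]), array([ 0.0324, -0.2655])]
s (0.045, -0.28, 0.036) [175.6 276.1]
s (0.045, 0.055, 0.036) [290.9 285.8]
s (-0.056, 0.055, 0.036) [292.4 253.1]
s (-0.085, -0.0, 0.17) [276.2 222.4]
s (0.085, 0, 0.17) [271.9 281.8]
s (0, 0, 0.17) [274.1 250.8]
t (0.045, -0.28, 0.036) [302.2 132.6]
t (0.045, 0.055, 0.036) [214.8 143.6]
t (-0.056, 0.055, 0.036) [217.8 169.5]
t (-0.085, -0.0, 0.17) [231.3 168.6]
t (0.085, 0, 0.17) [225.5 121.2]
t (0, 0, 0.17) [228.4 144.7]
```

jog_arm(deltas=[88,0.22,0.32,0,-0.1,88,0.44,0.65,0,-0.2,88,0.67,0.97,0,-0.3,88,0.67,0.97,0,-0.3])

```text
t: 0.7
position: [0.2954, -0.466, 0.2609]
tool_rot: [0.998, 0.058, 0.002, -0.002]
contact_force: [0.4, -0.8, 0.4]
finger_gap: 0.0879
gripper_force: 0.0
```

jog_arm(deltas=[88,0.22,0.32,0,0,88,0.44,0.65,0,0,88,0.67,0.97,0,0,88,0.67,0.97,0,0])

```text
t: 1.1
position: [0.3749, -0.3499, 0.261]
tool_rot: [0.998, 0.059, 0.002, -0.002]
contact_force: [-0.1, -0.7, -0.5]
finger_gap: 0.0884
gripper_force: 0.0
```

jog_arm(deltas=[88,0.22,0.32,0,0,88,0.44,0.65,0,0,88,0.67,0.97,0,0,88,0.67,0.97,0,0])

```text
t: 1.5
position: [0.455, -0.2334, 0.261]
tool_rot: [0.998, 0.059, 0.002, -0.002]
contact_force: [0.4, -0.4, 0.1]
finger_gap: 0.0884
gripper_force: 0.0
```

jog_arm(deltas=[88,0.22,0.32,0,0,88,0.44,0.65,0,0,88,0.67,0.97,0,0,88,0.67,0.97,0,0,88,0.67,0.97,0,0])

```text
t: 2.0
position: [0.5308, -0.1234, 0.2606]
tool_rot: [0.999, 0.054, -0.0, 0.0]
contact_force: [-0.2, -0.2, 0.5]
finger_gap: 0.0877
gripper_force: 0.0
```

Run:
```python
from h import *
s=robot.state();print(s['t'],s['position'],P(s['position']),s['tool_rot'],s['contact_force'])
d=cam('wrist');save(d,'w1.png',None,1.5);print(-d['R'].T@d['t'],d['R'],d['f'])
np.savez('w1.npz',**{k:d[k] for k in('pixels','R','t','f','cx','cy')})
```

```text
2.0 [ 0.53082749 -0.12339711  0.26055492] [-0.0987761  -0.17766281] [ 9.98554737e-01  5.37436531e-02 -1.35762181e-04  1.95356385e-04] [-0.21912081 -0.23375738  0.46947846]
[ 0.59761575 -0.11677642  0.38466208] [[ 1.06448670e-01 -9.94317976e-01  6.65423481e-04]
 [-9.60069570e-01 -1.02607963e-01  2.60265301e-01]
 [-2.58718190e-01 -2.83437480e-02 -9.65536913e-01]] 286.1283758967754
```

View pics/w1.png

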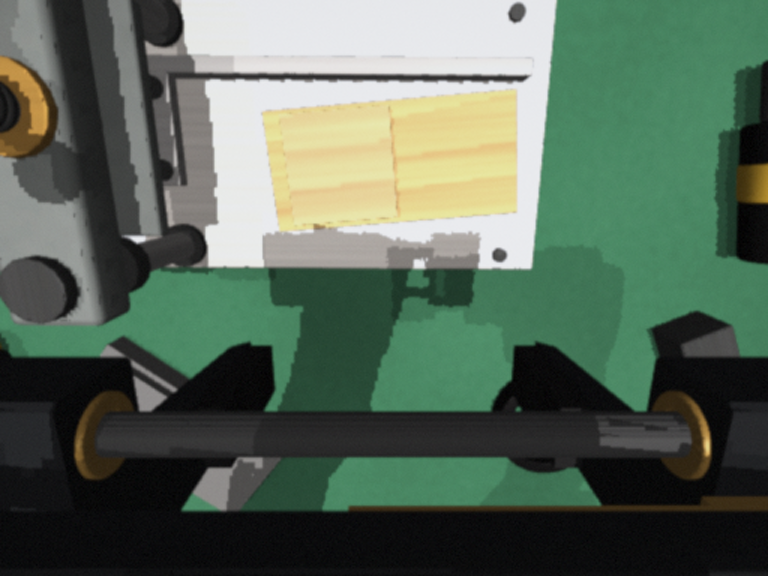

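The wrist view shows the rail's corners at 1.5x: leading end (262,110)–(280,230), trailing end (517,90)–(517,212). The fence edge runs along row 75, and the platen edge lies next to the beam at u≈135–150. I'll check these against projections.

Run:
```python
from h import *
d=dict(np.load('w1.npz'))
pr=lambda x,y,z:(proj(d,[*W(x,y),z])*1.5).round(0)
print('fence',pr(.045,-.28,.036),pr(.045,-.1,.036),'stop',pr(-.056,.055,.036),pr(.045,.055,.036),'bed',pr(.105,-.3,.016),pr(-.105,-.3,.016))
for t in(0.918,1.918):
    z=.09-.016*t
    for n,h in(('platop',.044),('platbot',.032),('padtop',.012),('padbot',0)): print(t,n,pr(-.065 if h>.02 else -.035,-.035,z+h),pr(.035,-.035,z+h))
print('beam',pr(-.1075,-.025,.17),pr(.1,-.025,.17),pr(-.1075,-.025,.14))
for p in((262,110),(280,230),(517,90),(517,212)): print(P(ray(d,p[0]/1.5,p[1]/1.5,.04)))
```

```text
fence [531.  74.] [287.  73.] stop [100. 211.] [76. 71.] bed [556.  -8.] [531. 268.]
0.918 platop [160. 236.] [135.  55.]
0.918 platbot [170. 233.] [147.  61.]
0.918 padtop [179. 185.] [165.  70.]
0.918 padbot [187. 185.] [174.  74.]
1.918 platop [173. 233.] [151.  63.]
1.918 platbot [181. 231.] [162.  68.]
1.918 padtop [190. 185.] [177.  76.]
1.918 padbot [197. 185.] [186.  80.]
beam [102. 328.] [  14. -160.] [135. 311.]
[ 0.01873679 -0.08091286]
[-0.0700384  -0.08867834]
[ 0.03328786 -0.26966834]
[-0.05504007 -0.27676475]
```

jog_arm(deltas=[88,0,0,-0.4,0,88,0,0,-0.8,0,88,0,0,-0.9,0,88,0,0,-0.9,0])

```text
t: 2.45
position: [0.5287, -0.1251, 0.1515]
tool_rot: [0.999, 0.051, -0.002, 0.0]
contact_force: [-0.1, -0.4, 0.4]
finger_gap: 0.0881
gripper_force: 0.0
```

jog_arm(deltas=[88,0,0,-0.4,0,88,0,0,-0.8,0,88,0,0,-0.9,0,88,0,0,-0.9,0])

```text
t: 2.85
position: [0.5305, -0.1241, 0.0451]
tool_rot: [0.999, 0.052, -0.0, 0.0]
contact_force: [-0.4, -0.3, 0.3]
finger_gap: 0.0883
gripper_force: 0.0
```

The pad edge line at (174,74)–(186,185) matches 0.92 of a turn, so the pad is at 75 mm and 2.08 clockwise turns remain. Now I'll push the rail to the fence.

jog_arm(deltas=[88,0.06,0.006,0,0,88,0.12,0.012,0,0,88,0.16,0.016,0,0,88,0.2,0.02,0,0,88,0.24,0.024,0,0,88,0.28,0.029,0,0,88,0.32,0.033,0,0,88,0.34,0.035,0,0,88,0.36,0.037,0,0,88,0.36,0.037,0,0])

```text
t: 3.85
position: [0.5728, -0.1194, 0.0446]
tool_rot: [0.999, 0.052, -0.001, 0.0]
contact_force: [-5.6, -0.1, 4.0]
finger_gap: 0.0879
gripper_force: 2.7
```

```bash
cat >> h.py <<'E'
def wood(d,box,zs=(.016,.04)):
    x0,y0,x1,y1=box
    hsv=cv2.cvtColor(d['pixels'],cv2.COLOR_RGB2HSV)[y0:y1,x0:x1]
    w=((hsv[...,0]>10)&(hsv[...,0]<32)&(hsv[...,1]>60)&(hsv[...,2]>90)).astype(np.uint8)
    cs,_=cv2.findContours(w,cv2.RETR_EXTERNAL,cv2.CHAIN_APPROX_NONE);c=cv2.convexHull(max(cs,key=cv2.contourArea))
    for p in cv2.approxPolyDP(c,3,True)[:,0]: print(p+[x0,y0],[P(ray(d,*(p+[x0,y0]),z)).round(4) for z in zs])
E
python3 - <<'E'
from h import *
s=robot.state();print(P(s['position']),s['contact_force'],s['position'])
wood(cam('scene'),(160,225,262,315))
E
```

```text
[-0.05658594 -0.17794814] [-5.61789684 -0.10212048  4.03965446] [ 0.57282742 -0.11938502  0.04462079]
[183 248] [array([-0.0525, -0.2804]), array([-0.0423, -0.2745])]
[245 253] [array([-0.0524, -0.0885]), array([-0.0422, -0.0866])]
[242 280] [array([ 0.0331, -0.0881]), array([ 0.0415, -0.0862])]
[179 276] [array([ 0.037 , -0.2751]), array([ 0.0453, -0.2693])]
```

jog_arm(deltas=[88,0.015,0.001,0,0,88,0.03,0.003,0,0,88,0.03,0.003,0,0])

```text
t: 4.2
position: [0.5729, -0.1194, 0.0444]
tool_rot: [0.999, 0.052, -0.005, 0.0]
contact_force: [-11.3, 0.5, 8.9]
finger_gap: 0.0881
gripper_force: 5.5
```

jog_arm(deltas=[88,-0.17,-0.017,0,0,88,-0.17,-0.017,0.3,0,88,-0.17,-0.017,0.6,0,60,-0.17,-0.017,0.6,0.19,40,-0.17,-0.017,0.6,0.38,40,-0.17,-0.1,0.6,0.57,40,-0.17,-0.2,0.6,0.76,40,-0.17,-0.3,0.6,0.95,40,-0.17,-0.4,0.6,1,40,-0.17,-0.4,0.6,1])

```text
t: 5.2
position: [0.5584, -0.1694, 0.1169]
tool_rot: [0.903, 0.429, 0.001, 0.001]
contact_force: [1.0, 0.1, -0.4]
finger_gap: 0.0399
gripper_force: 0.0
```

Run:
```python
from h import *
s=robot.state();print(P(s['position']),s['position'],s['tool_rot'],s['q'],s['finger_gap'])
d=cam('scene');wood(d,(160,225,262,315))
p=s['position'];print((W(0,-.315)-p[:2])/.12)
```

```text
[-0.07600781 -0.2262186 ] [ 0.55842155 -0.16938219  0.11686082] [0.90338713 0.42882136 0.00137502 0.00142587] [ 0.36541339  0.84331958 -0.26074803  1.806391    0.38651925  0.5381077
 -0.83005198] 0.03988979429604554
[183 249] [array([-0.0492, -0.2798]), array([-0.0391, -0.2738])]
[244 253] [array([-0.0522, -0.0915]), array([-0.042 , -0.0895])]
[242 280] [array([ 0.0331, -0.0881]), array([ 0.0415, -0.0862])]
[179 276] [array([ 0.037 , -0.2751]), array([ 0.0453, -0.2693])]
[ 0.70543973 -0.67150499]
```

jog_arm(deltas=[40,0.1,-0.3,0,0.19,40,0.35,-0.67,0,0.38,40,0.705,-0.67,0,0.57,40,0.705,-0.67,0,0.76,40,0.705,-0.67,0,0.95,40,0.705,-0.67,0,1,40,0.705,-0.67,-0.3,1,40,0.705,-0.67,-0.6,1,40,0.705,-0.67,-0.6,1])

```text
t: 6.15
position: [0.6389, -0.2451, 0.0401]
tool_rot: [0.669, 0.744, -0.002, -0.004]
contact_force: [-0.1, -0.5, 0.4]
finger_gap: 0.0397
gripper_force: 0.0
```

Run:
```python
from h import *
s=robot.state();print(P(s['position']),s['position'],s['tool_rot'],2*np.arctan2(s['tool_rot'][1],s['tool_rot'][0])-np.pi/2)
```

```text
[-0.00363696 -0.30978723] [ 0.63892548 -0.24514744  0.04010501] [ 0.66866741  0.74355179 -0.00150817 -0.00351453] 0.10595284198592836
```

jog_arm(deltas=[40,-0.012,0.12,0.03,0,40,-0.022,0.22,0.03,0,40,-0.031,0.3,0.03,0,40,-0.039,0.38,0.03,0,40,-0.047,0.46,0.03,0,40,-0.055,0.54,0.03,0,40,-0.063,0.62,0.03,0,40,-0.072,0.7,0.03,0,40,-0.08,0.78,0.03,0,40,-0.088,0.86,0.03,0])

```text
t: 7.15
position: [0.6322, -0.1457, 0.0504]
tool_rot: [0.67, 0.743, -0.0, 0.003]
contact_force: [1.2, -6.5, 4.5]
finger_gap: 0.0398
gripper_force: 2.9
```

Run:
```python
from h import *
s=robot.state();print(P(s['position']),s['position'],s['contact_force'])
d=cam('scene');wood(d,(160,225,270,315))
```

```text
[-2.00541917e-04 -2.10207220e-01] [ 0.63220448 -0.14573509  0.05040325] [ 1.15464775 -6.48951952  4.49264763]
[209 250] [array([-0.0528, -0.1996]), array([-0.0426, -0.1954])]
[261 254] [array([-0.0534, -0.0394]), array([-0.0432, -0.0386])]
[261 282] [array([ 0.0344, -0.0319]), array([ 0.0427, -0.0312])]
[206 278] [array([ 0.0362, -0.1946]), array([ 0.0445, -0.1904])]
```

jog_arm(deltas=[40,-0.008,0.08,-0.02,0,40,-0.016,0.16,-0.02,0,40,-0.025,0.24,-0.02,0,40,-0.033,0.32,-0.02,0,40,-0.04,0.39,-0.02,0,40,-0.045,0.44,-0.02,0,40,-0.049,0.48,-0.02,0,40,-0.051,0.5,-0.02,0,40,-0.053,0.52,-0.02,0,40,-0.053,0.52,-0.02,0])

```text
t: 8.2
position: [0.6248, -0.0817, 0.0463]
tool_rot: [0.669, 0.743, -0.0, 0.0]
contact_force: [0.7, -4.3, 2.8]
finger_gap: 0.0397
gripper_force: 2.1
```

Run:
```python
from h import *
s=robot.state();print(P(s['position']),s['position'],s['contact_force'])
```

```text
[-0.00102137 -0.14570562] [ 0.62482015 -0.08165232  0.04629857] [ 0.65955934 -4.32548697  2.82823656]
```

jog_arm(deltas=[40,-0.001,0.015,0,0,40,-0.002,0.025,0,0,40,-0.002,0.025,0,0])

```text
t: 8.5
position: [0.6247, -0.0813, 0.0462]
tool_rot: [0.67, 0.743, -0.001, 0.002]
contact_force: [0.9, -8.1, 4.9]
finger_gap: 0.04
gripper_force: 4.1
```

jog_arm(deltas=[40,-0.001,0.015,0,0,40,-0.002,0.025,0,0,40,-0.002,0.025,0,0])

```text
t: 8.8
position: [0.6246, -0.0812, 0.0462]
tool_rot: [0.67, 0.742, -0.003, 0.003]
contact_force: [1.3, -12.3, 5.9]
finger_gap: 0.0399
gripper_force: 6.2
```

Run:
```python
from h import *
s=robot.state();print(P(s['position']),s['position'],s['contact_force'])
d=cam('scene');wood(d,(190,225,275,315)); save(d,'s2.png',(180,215,310,315),6)
print(proj(d,[*W(-.045,-.135),.04]),proj(d,[*W(.045,-.135),.04]))
```

```text
[-0.00123812 -0.145196  ] [ 0.62455264 -0.08116741  0.04622861] [  1.26765783 -12.29528623   5.85831151]
[232 251] [array([-0.0556, -0.1289]), array([-0.0453, -0.1261])]
[261 254] [array([-0.0534, -0.0394]), array([-0.0432, -0.0386])]
[261 282] [array([ 0.0344, -0.0319]), array([ 0.0427, -0.0312])]
[230 280] [array([ 0.0362, -0.1233]), array([ 0.0445, -0.1206])]
[229.05006412 250.85640449] [225.02683602 279.76368162]
```

jog_arm(deltas=[40,0.012,-0.12,0,0,40,0.025,-0.25,0,0,40,0.025,-0.25,0.3,0,40,0.025,-0.25,0.65,0,60,0.025,-0.25,1,0,60,0.025,-0.25,1,0])

```text
t: 9.45
position: [0.6305, -0.1042, 0.1714]
tool_rot: [0.669, 0.743, 0.004, 0.003]
contact_force: [0.4, -0.5, 0.5]
finger_gap: 0.0537
gripper_force: 0.0
```

jog_arm(deltas=[70,0,0,0.35,0,70,0,0,0.7,0,70,0,0,1,0,70,0,0,1,0])

```text
t: 9.85
position: [0.6296, -0.1044, 0.2903]
tool_rot: [0.669, 0.743, 0.004, 0.003]
contact_force: [-0.4, 0.2, 0.6]
finger_gap: 0.0698
gripper_force: 0.0
```

jog_arm(deltas=[70,0,0,0.25,0,70,0,0,0.4,0,70,0,0,0.4,0,70,0,0,0.4,0])

```text
t: 10.25
position: [0.6265, -0.1054, 0.3321]
tool_rot: [0.669, 0.743, -0.001, -0.001]
contact_force: [-0.0, 0.8, -0.3]
finger_gap: 0.07
gripper_force: 0.0
```

Run:
```python
from h import *
s=robot.state();print(P(s['position']),s['position'],s['contact_force'])
d=cam('wrist');save(d,'w2.png',None,1.5)
np.savez('w2.npz',**{k:d[k] for k in('pixels','R','t','f','cx','cy')})
for n,q in dict(knobtop=(.0523,.0295,.269),hub=(0,0,.219),tr1=(-.045,-.135,.04),tr2=(.045,-.135,.04)).items(): print(n,proj(d,[*W(*q[:2]),q[2]])*1.5)
b=cam('top');wood(b,(225,108,345,198))
```

```text
[-0.00181884 -0.16951089] [ 0.62645076 -0.10541506  0.33212057] [-0.02365699  0.76895071 -0.26307436]
knobtop [ 551.60431988 -223.02456266]
hub [396.66900069 -46.54799982]
tr1 [347.50236804 215.07246571]
tr2 [441.67430829 215.36551351]
[312 142] [array([ 0.0086, -0.3149]), array([ 0.003 , -0.3109])]
[322 141] [array([ 0.0076, -0.3535]), array([ 0.002, -0.349])]
[333 153] [array([-0.0443, -0.3882]), array([-0.0491, -0.3832])]
[335 192] [array([-0.194 , -0.3731]), array([-0.1966, -0.3683])]
[321 192] [array([-0.1873, -0.3207]), array([-0.19  , -0.3167])]
[306 157] [array([-0.0466, -0.2837]), array([-0.0514, -0.2802])]
```

View pics/w2.png

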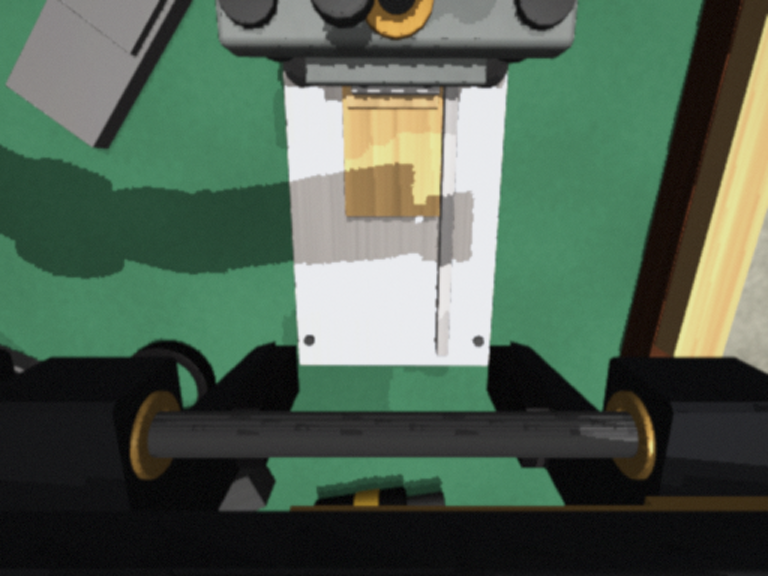

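The wrist view shows the rail's trailing end at row 216 (home predicts 215), edges at 345–440 (predicted 347–442), lying parallel to the fence: it is home. Now I'll go to the knob.

jog_arm(deltas=[70,0.05,0.35,0,0,70,0.1,0.7,0,0,70,0.14,0.85,0,0,70,0.14,0.85,0,0])

```text
t: 10.75
position: [0.6434, 0.0011, 0.3326]
tool_rot: [0.666, 0.746, 0.0, -0.002]
contact_force: [0.0, -0.4, 0.3]
finger_gap: 0.07
gripper_force: 0.0
```

jog_arm(deltas=[70,0.05,0.35,0,0,70,0.1,0.7,0,0,70,0.14,0.85,0,0,70,0.14,0.85,0,0,70,0.14,0.85,0,0])

```text
t: 11.25
position: [0.6607, 0.0959, 0.3328]
tool_rot: [0.67, 0.743, -0.001, 0.0]
contact_force: [0.0, -0.5, 0.3]
finger_gap: 0.0701
gripper_force: 0.0
```

Run:
```python
from h import *
s=robot.state();print(P(s['position']),s['position'])
d=cam('wrist');save(d,'w3.png')
for z in(.219,.269): print(proj(d,[*W(.0523,.0295),z]))
```

```text
[0.05273933 0.0272324 ] [0.66069233 0.09586095 0.33282984]
[260.66391776 196.76495865]
[260.2900578  215.50127598]
```

View pics/w3.png

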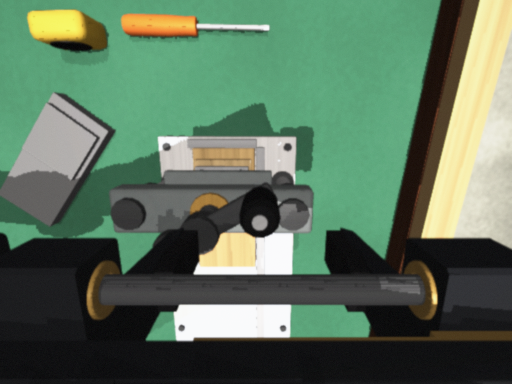

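Knob at (260,212), hub at (201,230): close to the prediction (260,215). I'll go down and grip.

jog_arm(deltas=[50,0,0,0,0,50,0,0,-0.1,0,50,0,0,-0.3,0,50,0,0,-0.5,0,50,0,0,-0.6,0,50,0,0,-0.69,0,50,0,0,-0.69,0])

```text
t: 12.0
position: [0.6611, 0.0978, 0.2519]
tool_rot: [0.669, 0.743, 0.0, 0.001]
contact_force: [0.3, 0.2, -0.8]
finger_gap: 0.0497
gripper_force: 0.0
```

jog_arm(deltas=[24,0,0,0,0,24,0,0,0,0,24,0,0,0,0,24,0,0,0,0,24,0,0,0,0], force=15)

```text
t: 12.5
position: [0.6598, 0.0986, 0.2517]
tool_rot: [0.669, 0.743, -0.001, -0.0]
contact_force: [-4.0, -0.6, 4.8]
finger_gap: 0.0275
gripper_force: 15.7
```

Run:
```python
from h import *
s=robot.state();p=P(s['position']);print(p,np.hypot(*p),np.degrees(np.arctan2(-p[1],p[0])),s['position'],s['contact_force'],s['finger_gap'])
```

```text
[0.05216346 0.03008497] 0.06021737388719635 -29.973944221262606 [0.65982899 0.09864005 0.25170402] [-4.01968207 -0.58697655  4.82395088] 0.027462613679159344
```

```bash
cat >> h.py <<'E'
def arc(a0,step,n=10,r=.06):
    a=np.radians(a0-step*np.arange(n+1)); q=r*np.c_[np.cos(a),np.sin(a)]
    q=(q-q[0])/.12
    z=-np.arange(n+1)*step/360*.016/.12
    print(a0,[(round(x,2),round(y,2),round(w,3)) for (x,y),w in zip(q[1:],z[1:])])
E
python3 - <<'E'
from h import *
for k in range(5): arc(35.8-150*k,15)
E
```

```text
35.8 [(np.float64(0.06), np.float64(-0.11), np.float64(-0.006)), (np.float64(0.09), np.float64(-0.24), np.float64(-0.011)), (np.float64(0.09), np.float64(-0.37), np.float64(-0.017)), (np.float64(0.05), np.float64(-0.5), np.float64(-0.022)), (np.float64(-0.02), np.float64(-0.61), np.float64(-0.028)), (np.float64(-0.11), np.float64(-0.7), np.float64(-0.033)), (np.float64(-0.23), np.float64(-0.76), np.float64(-0.039)), (np.float64(-0.36), np.float64(-0.79), np.float64(-0.044)), (np.float64(-0.49), np.float64(-0.79), np.float64(-0.05)), (np.float64(-0.61), np.float64(-0.75), np.float64(-0.056))]
-114.2 [(np.float64(-0.11), np.float64(0.07), np.float64(-0.006)), (np.float64(-0.2), np.float64(0.16), np.float64(-0.011)), (np.float64(-0.26), np.float64(0.28), np.float64(-0.017)), (np.float64(-0.29), np.float64(0.41), np.float64(-0.022)), (np.float64(-0.29), np.float64(0.54), np.float64(-0.028)), (np.float64(-0.25), np.float64(0.66), np.float64(-0.033)), (np.float64(-0.18), np.float64(0.77), np.float64(-0.039)), (np.float64(-0.09), np.float64(0.86), np.float64(-0.044)), (np.float64(0.03), np.
[... 1172 characters left out ...]
float64(-0.79), np.float64(0.49), np.float64(-0.05)), (np.float64(-0.75), np.float64(0.61), np.float64(-0.056))]
-564.2 [(np.float64(0.07), np.float64(0.11), np.float64(-0.006)), (np.float64(0.16), np.float64(0.2), np.float64(-0.011)), (np.float64(0.28), np.float64(0.26), np.float64(-0.017)), (np.float64(0.41), np.float64(0.29), np.float64(-0.022)), (np.float64(0.54), np.float64(0.29), np.float64(-0.028)), (np.float64(0.66), np.float64(0.25), np.float64(-0.033)), (np.float64(0.77), np.float64(0.18), np.float64(-0.039)), (np.float64(0.86), np.float64(0.09), np.float64(-0.044)), (np.float64(0.92), np.float64(-0.03), np.float64(-0.05)), (np.float64(0.95), np.float64(-0.15), np.float64(-0.056))]
```

jog_arm(deltas=[24,0.06,-0.11,-0.006,0,24,0.09,-0.24,-0.011,0,24,0.09,-0.37,-0.017,0,24,0.05,-0.5,-0.022,0,24,-0.02,-0.61,-0.028,0,24,-0.11,-0.7,-0.033,0,24,-0.23,-0.76,-0.039,0,24,-0.36,-0.79,-0.044,0,24,-0.49,-0.79,-0.05,0,24,-0.61,-0.75,-0.056,0])

```text
t: 13.5
position: [0.5888, 0.0086, 0.2452]
tool_rot: [0.669, 0.743, 0.002, 0.001]
contact_force: [3.5, 0.7, 1.0]
finger_gap: 0.0273
gripper_force: 15.1
```

```bash
cat > st.py <<'E'
from h import *
s=robot.state();p=P(s['position']);print(p,np.hypot(*p),'crank mod',np.degrees(np.arctan2(-p[1],p[0]))%360,s['position'],s['contact_force'],s['finger_gap'],s['gripper_force'])
E
python3 st.py
```

```text
[-0.02763596 -0.05225273] 0.059110865011395446 crank mod 117.87392851674379 [0.58882822 0.00860487 0.24521037] [3.52685834 0.65062729 1.02023996] 0.027320268065178142 15.144072809780482
```

Working (118° of the 120° expected); I'll carry on.

jog_arm(deltas=[24,-0.11,0.07,-0.006,0,24,-0.2,0.16,-0.011,0,24,-0.26,0.28,-0.017,0,24,-0.29,0.41,-0.022,0,24,-0.29,0.54,-0.028,0,24,-0.25,0.66,-0.033,0,24,-0.18,0.77,-0.039,0,24,-0.09,0.86,-0.044,0,24,0.03,0.92,-0.05,0,24,0.15,0.95,-0.056,0])

```text
t: 14.5
position: [0.6056, 0.1246, 0.2383]
tool_rot: [0.668, 0.744, 0.001, -0.001]
contact_force: [-1.9, -0.3, 4.9]
finger_gap: 0.0269
gripper_force: 15.0
```

jog_arm(deltas=[24,0.13,0,-0.006,0,24,0.26,-0.04,-0.011,0,24,0.37,-0.11,-0.017,0,24,0.46,-0.2,-0.022,0,24,0.52,-0.32,-0.028,0,24,0.55,-0.45,-0.033,0,24,0.54,-0.58,-0.039,0,24,0.51,-0.7,-0.044,0,24,0.44,-0.81,-0.05,0,24,0.34,-0.9,-0.056,0])

```text
t: 15.5
position: [0.647, 0.0171, 0.2319]
tool_rot: [0.668, 0.744, 0.003, -0.001]
contact_force: [-0.5, 5.7, 3.3]
finger_gap: 0.0274
gripper_force: 16.5
```

```bash
python3 st.py
```

```text
[ 0.03115055 -0.04968972] 0.05864661681113859 crank mod 57.91634622392482 [0.64704822 0.01714039 0.23185986] [-0.48868647  5.66378649  3.32113604] 0.027402388609232557 16.45485591609031
```

jog_arm(deltas=[24,-0.11,-0.06,-0.006,0,24,-0.24,-0.09,-0.011,0,24,-0.37,-0.09,-0.017,0,24,-0.5,-0.05,-0.022,0,24,-0.61,0.02,-0.028,0,24,-0.7,0.11,-0.033,0,24,-0.76,0.23,-0.039,0,24,-0.79,0.36,-0.044,0,24,-0.79,0.49,-0.05,0,24,-0.75,0.61,-0.056,0])

```text
t: 16.5
position: [0.5545, 0.0867, 0.2252]
tool_rot: [0.669, 0.743, -0.002, 0.0]
contact_force: [-6.5, -2.4, 10.0]
finger_gap: 0.0274
gripper_force: 21.0
```

```bash
python3 st.py
python3 - <<'E'
from h import *
d=cam('scene');save(d,'s3.png',(170,215,310,320),5.5)
E
```

```text
[-0.0538262  0.0289051] 0.06109635672943497 crank mod 208.23615802772522 [0.55451035 0.08667411 0.22517073] [-6.52233546 -2.40751873 10.02228639] 0.027370313278599234 21.03452948795166
```

View pics/s3.png

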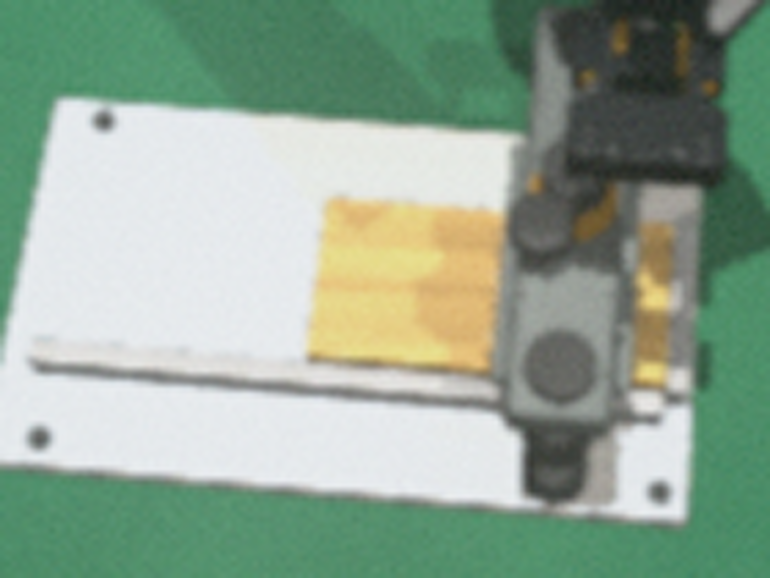

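The scene shows the rail still home: it lies along the fence, and its leading end meets the stop at about (665,305). Now the last 150°.

jog_arm(deltas=[24,0.07,0.11,-0.004,0,24,0.16,0.2,-0.008,0,24,0.28,0.26,-0.014,0,24,0.41,0.29,-0.019,0,24,0.54,0.29,-0.025,0,24,0.66,0.25,-0.03,0,24,0.77,0.18,-0.035,0,24,0.86,0.09,-0.04,0,24,0.92,-0.03,-0.046,0,24,0.94,-0.13,-0.05,0])

```text
t: 17.55
position: [0.6695, 0.074, 0.2187]
tool_rot: [0.669, 0.744, 0.002, -0.001]
contact_force: [-1.8, 3.7, 2.6]
finger_gap: 0.0276
gripper_force: 18.5
```

```bash
python3 st.py
```

```text
[0.05930384 0.00462   ] 0.05948352482732634 crank mod 355.5454364969255 [0.66952519 0.07403449 0.21868821] [-1.75876305  3.70292214  2.59041672] 0.027584596967306384 18.509313262766227
```

jog_arm(deltas=[44,0,0,0,0,44,0,0,0,0,44,0,0,0,0,44,0,0,0.2,0,44,0,0,0.5,0,44,0,0,0.8,0,44,0,0,1,0,44,0,0,1,0])

```text
t: 18.35
position: [0.6702, 0.0733, 0.3418]
tool_rot: [0.669, 0.743, 0.003, 0.002]
contact_force: [-0.5, -0.1, -0.3]
finger_gap: 0.044
gripper_force: 0.0
```

jog_arm(deltas=[44,-0.2,-0.3,0,0,44,-0.4,-0.6,0,0,44,-0.5,-1,0,0,44,-0.5,-1,0,0])

```text
t: 18.75
position: [0.6064, -0.0578, 0.3359]
tool_rot: [0.673, 0.739, -0.005, 0.001]
contact_force: [0.4, -0.1, 0.2]
finger_gap: 0.0438
gripper_force: 0.0
```

jog_arm(deltas=[44,0,-0.3,0,0,44,0,-0.6,0,0,44,0,-0.9,0,0,44,0,-0.9,0,0,44,0,-0.9,0,0])

```text
t: 19.25
position: [0.6082, -0.1565, 0.3365]
tool_rot: [0.67, 0.743, -0.001, -0.001]
contact_force: [0.0, 0.6, 0.1]
finger_gap: 0.044
gripper_force: 0.0
```

Run:
```python
from h import *
s=robot.state();print(s['t'],s['position'],s['contact_force'])
a=cam('scene');b=cam('top');pts=[]
k=[*W(.059,.0046),.216]
for d in(a,b):
    u,v=proj(d,k).astype(int); m=(d['pixels'][v-14:v+15,u-14:u+15].max(2)<75).astype(np.uint8)
    n,l,st,c=cv2.connectedComponentsWithStats(m);j=1+np.argmax(st[1:,4]);pts.append(c[j]+[u-14,v-14])
X,e=tri(a,pts[0],b,pts[1]);p=P(X);print(X,p,np.hypot(*p),np.degrees(np.arctan2(-p[1],p[0])),e)
A=cv2.resize(a['pixels'][215:315,165:315,::-1],(500,333),interpolation=cv2.INTER_CUBIC);w=cam('wrist')
B=cv2.resize(w['pixels'][:260,130:390,::-1],(300,300));
im=np.zeros((333,800,3),np.uint8);im[:,:500]=A;im[:300,500:]=B;cv2.imwrite('pics/f.png',im)
for q in((-.045,-.135,.04),(.045,-.135,.04)): print((proj(w,[*W(*q[:2]),q[2]])-[130,0])*300/260+[500,0])
```

```text
19.25 [ 0.6082347  -0.15650829  0.33654753] [0.02082715 0.62694481 0.09334362]
[0.67143179 0.06989105 0.20496182] [0.06077864 0.00030395] 0.06077939646096452 -0.2865288807508961 [np.float64(0.19053402146943874), np.float64(0.1391648899131557)]
[635.16245532 126.6095893 ]
[708.82825609 126.96769047]
```

View pics/f.png

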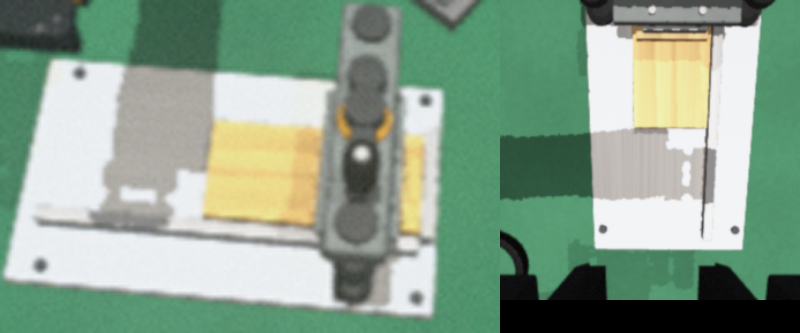

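The final views show the rail's trailing end at row 127 (predicted 127), the rail along the fence, and the crank pointing at 0°, which is 3.0 turns or about 8 mm of squeeze. The robot is clear, so I'll hand in.

```bash
python3 -c "
from rig import robot
print(robot.job_done())"
```

```text
the job is handed in; nothing more can be done
None
```

I handed the job in: by my measurements the rail is home against the fence and end stop, the crank is wound about half a turn past contact (about 8 mm of squeeze), and the arm is clear; no verdict came back.

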